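Fill the bottle crate on the bench turntable and hold its index pin out

ROBOT

A 7-joint arm with a two-finger parallel gripper is mounted at the origin on the work surface. World frame = base frame: x ahead of the robot, y to its left, z up, the work surface at z = 0. Lengths are in m, angles in rad, forces in N, time in s.
With the tool pointing down it reaches from about 0.4 to 0.875 m from the base axis. Payload 19.3 kg.
Tool frame: the origin (TCP) lies midway between the tips of the shut fingers; the grasp point (between the pads) lies 19 mm behind it (bot.pinch_z is the distance from the TCP to the grasp point, in m); z points along the fingers, y is the direction in which the jaws open and shut (so a half turn about z gives the same grasp; the last joint's range is limited). The gripper opens to 85 mm and grips with 20 to 120 N. Pads are 22 mm wide; open, the fingers measure 114 mm over their backs; the gripper's body (76 mm by 85 mm) begins 54 mm behind the grasp point. The pads swing forward as they close: fully open they stand 13 mm farther back than shut.
Start: joints at [-1.322, 0.521, -0.036, 1.599, 0.021, 1.021, -0.113], TCP at [0.196, 0.593, 0.202] pointing down, gripper open.
Joint ranges: [-2.91, 2.91], [-0.3, 2.13], [-1.5, 1.42], [0.17, 2.43], [-1.26, 4.41], [0.16, 1.93], [-2.52, 2.52]. Speed limits (rad/s): [1.89, 1.89, 2.39, 2.39, 3.01, 3.01, 3.01].

INTERFACE

Orientations are given as [roll, pitch, yaw] about the fixed x, y, z axes, in that order (R = Rz(yaw) Ry(pitch) Rx(roll)).
In Python, from workcell import bot gives the robot as it stands. The module is installed in compiled form; this text tells all that it offers.
- The arm moves only by the tool move_arm, never from a script. Its argument "moves" is text: rows parted by semicolons, each of 4 numbers parted by spaces: the shift along the tool's x, y, z in mm, then the turn about the tool's z in rad. In form: dx dy dz yaw; .... A call has exactly 10 rows; each row is the pose to reach, as a shift and turn from the pose commanded when the call began, along the tool's axes at that moment; what a row does not reach only later rows make up. A row lasts 1/12 s, in which the tool goes at most 41.7 mm and 7.16 degrees, less where a joint would pass 70% of its speed; a pose out of reach is approached as far as the arm can. A call with a gripper value outside its range is refused whole. "grip" is the opening, from 0 (shut) to 1 (fully open), set as the call begins (left out, the last holds). The fingers move at their own pace and stop on an object; "grip_force" is the grip in N (left out, the last holds). Time passes only in rows, so rows that repeat a pose let the fingers close, or fill a call up. It gives the time, the measured TCP pose, the force and the opening at its end, in the units of the state.
- bot.observe(): the state, without advancing time (a new reading comes with each control period).
- bot.grab_frame(name): name is "scene" or "top"; returns a dict with "frame" (400x640x3 uint8, red, green, blue), "z_map" (400x640 float32, m along the optical axis (not along the pixel's ray), 0 where there is no reading), "K" (3x3 intrinsics, pixels), "eye" and "attitude" of the camera in the world. Camera axes: x right, y up, looking along -z (the intrinsics and any distortion apply to the point x, -y, -z); pixel columns grow to the right and rows downward; lengths in m; the calibration is good to about 2 mm. A picture is of the moment at which its call begins.
- bot.job_done(): hands the job in, once; it reports no verdict.
Trained networks look in a picture, given as the dict that the camera call returned (one of the last four; its "shot" number tells which), for a name from the list of things; names that differ only in an ending like _2 or _b are one class to them, and where a whole thing is asked for, a point or a joint stands for the part that bears it (a point fixed in the world has none). Each returns a list of dicts, best first, with "conf" (0 to 1); they miss things now and then, are a little off and sometimes report something else, mostly with a low value. They report only what shows in the picture. A call takes as long as a camera call. They do not tell look-alikes from the thing itself.
- bot.search_frame(picture, label): "at" ([column, row] in pixels, amid what is visible of it).
- bot.pinpoint(picture, label): "at" ([column, row] in pixels: a listed point, or the origin of a listed thing).
The state is a dict: "clock": time; "qpos": joint angles; "qd": joint speeds; "joint_efforts": joint torques, N m; "position": TCP position; "tool_rot": TCP orientation; "force": force on the tool from outside, world axes, zero at the start; "moment": the same for the moment, N m; "grip_width": finger opening in m.
Only numpy, scipy, OpenCV 4.12 (cv2) and the standard library are available. Lean on these libraries where they do the work, as an engineer would, in place of code of your own. Each camera call takes 0.05 s, during which the arm holds its last target. There are 200 camera calls.

TASK

Stand the two loose corked bottles upright in the two empty cells of the divided crate on the turntable, one to a cell, setting them down gently rather than dropping them. Then pull the turntable's sprung index plunger up by its knob, all the way to its stop, and keep hold of it there with the pin clear of its hole so that I can swing the crate round to my side: finish while still holding it, do not let go. Leave the wax tin and the tumbler where they are.

Things in the scene. Friction and masses are not known exactly. Their poses are not given: they have to be found in the camera images.
- bottle_a_mid (a point): green glass bottle with cork stopper, standing loose on the bench; all four bottles are alike. Its shape: round straight body 56 mm diameter from the foot to 64 mm up, shoulder to 90 mm, slim neck 25 mm diameter from about 95 to 118 mm up, flared lip 32 mm diameter at 130 mm, cork stopper 21 mm diameter up to 140 mm; 0.2 to 0.4 kg. This point is on its axis, half-way up (70 mm above the foot); z runs up the bottle.
- bottle_b_mid (a point): green glass bottle with cork stopper, standing loose on the bench; all four bottles are alike. Same shape and same point as the first bottle (half-way up, 70 mm above the foot).
- bottle_c_mid (a point): green glass bottle with cork stopper, already standing in a cell of the crate; all four bottles are alike. Same shape and same point as the first bottle (half-way up, 70 mm above the foot).
- bottle_d_mid (a point): green glass bottle with cork stopper, already standing in a cell of the crate; all four bottles are alike. Same shape and same point as the first bottle (half-way up, 70 mm above the foot).
- cell_0 (a point): on the floor of one of the crate's four cells, at the cell's centre (cell 72 x 72 mm inside, dividers 6 mm thick and 62 mm high above this point, outer walls 67 mm high above it). cell_0 and cell_1 are neighbours; so are cell_2 and cell_3, on the other side of the crate.
- cell_1 (a point): on the floor of one of the crate's four cells, at the cell's centre (cell 72 x 72 mm inside, dividers 6 mm thick and 62 mm high above this point, outer walls 67 mm high above it). At the start two neighbouring cells hold bottles and the other two are empty.
- cell_2 (a point): on the floor of one of the crate's four cells, at the cell's centre (cell 72 x 72 mm inside, dividers 6 mm thick and 62 mm high above this point, outer walls 67 mm high above it). At the start two neighbouring cells hold bottles and the other two are empty.
- cell_3 (a point): on the floor of one of the crate's four cells, at the cell's centre (cell 72 x 72 mm inside, dividers 6 mm thick and 62 mm high above this point, outer walls 67 mm high above it). At the start two neighbouring cells hold bottles and the other two are empty.
- crate: plywood bottle crate of 2 x 2 cells, 166 x 166 mm outside, 75 mm high, floor 8 mm thick, 1.3 kg, standing loose near the middle of the turntable at any angle. Origin: centre of its underside; x and y along its sides, z up.
- turntable_centre (a point): centre of the upper face of the round grey metal turntable top (370 mm diameter, 12 mm thick, upper face 50 mm above the bench, turning on a grey base). x points away from the index plunger, which stands at 168 mm on the -x side.
- seat_hole (a point): mouth, on the turntable's upper face, of the bushed 12 mm hole in which the index pin (10 mm diameter) is seated 10 mm deep at the start; 168 mm from the turntable's centre. A grey bracket stands outside the rim here (50 mm wide, 219 mm from the turntable's centre at its outer face) and its over-arm (36 mm wide, top 35 mm above this point) carries the plunger.
- knob_grip (a point): grip point of the plunger's black knob, on its vertical axis, above the over-arm. The knob is round, 33 mm diameter from 8 mm below to 8 mm above this point, narrowing below to 23 mm (its underside is 21 mm below this point and rests on a steel collar 23 mm in diameter; the bracket and a 30 mm nut begin 29 mm below this point), top 13 mm above it. The point moves with the knob; when seated it is 121 mm above the bench.
- index_plunger (a joint): lift of the plunger (m): 0 seated in the hole, 0.016 fully up against its stop; the pin leaves the hole at 0.010. Straight up against a spring, about 8 N at the start to 15 N at the stop (weight included); it snaps back down if let go, there is no lock-out.
- turntable (a joint): turn of the turntable top (rad), 0 at the start; the seated pin locks it, with the pin out it turns stiffly (about 0.6 N m).
- wax_tin: low round tin of beeswax, 86 mm diameter, 36 mm high, loose on the bench; not part of the job. Origin: centre of its underside.
- tumbler: open glass tumbler without a neck, 68 mm diameter at the rim, 85 mm high, loose on the bench; not part of the job. Origin: centre of its underside.
Things that resemble listed ones, but are neither listed nor needed, are in the scene too. Several things have the shape of the crate; the one meant has the colours described above.

How it is judged:
By the outcome, as a careful person would: the job done as asked, in the order asked, and still so for the second after the job is handed in, while the arm keeps its last pose, push and grip.
It also fails if it takes over 72 s, if anything falls off the work surface, if the arm or the gripper's body presses on something with over 40 N, if the wrist force passes 120 N, or if a joint passes its speed limit or range.

## Working session

There is one attempt and no reset: what is moved stays moved. The work goes in short steps, Python scripts to look and compute and a tool call to move; the robot and the scene stay as the last step left them, time stands still between calls to the robot, and variables do not carry over. Pictures are saved under pics/ and viewed, about 8 in all and at most 12, crops included, and the job is handed in when it is done.

Besides the shell and the picture viewer there is one more tool, called after "Request:" in YAML: its name, and indented under it one key for each argument. move_arm: Moves the arm, as the interface text tells. Its arguments: {"type":"object","properties":{"moves":{"type":"string"},"grip":{"type":"number"},"grip_force":{"type":"number"}},"required":["moves"]}

```bash
mkdir -p pics; cat > h.py <<'E'
import numpy as np, cv2
from workcell import bot
def ray(p,uv):
    K=np.array(p["K"]);R=np.array(p["attitude"]);
    if R.shape!=(3,3):
        from scipy.spatial.transform import Rotation as Ro
        R=Ro.from_euler('xyz',R).as_matrix()
    x=(uv[0]-K[0,2])/K[0,0];y=(uv[1]-K[1,2])/K[1,1]
    return np.array(p["eye"]),R@np.array([x,-y,-1.])
def at_depth(p,uv):
    e,d=ray(p,uv);z=p["z_map"][int(round(uv[1])),int(round(uv[0]))];return e+d*z
def at_z(p,uv,z):
    e,d=ray(p,uv);return e+d*(z-e[2])/d[2]
def cloud(p):
    K=np.array(p["K"]);v,u=np.mgrid[:400,:640];z=p["z_map"]
    e,_=ray(p,(0,0));
    R=np.stack([ray(p,(K[0,2]+K[0,0],K[1,2]))[1]-ray(p,(K[0,2],K[1,2]))[1],
      -(ray(p,(K[0,2],K[1,2]+K[1,1]))[1]-ray(p,(K[0,2],K[1,2]))[1]), -ray(p,(K[0,2],K[1,2]))[1]],1)
    c=np.stack([(u-K[0,2])/K[0,0]*z,-(v-K[1,2])/K[1,1]*z,-z],-1)
    return c@R.T+e
def tri(p,a,q,b):
    e1,d1=ray(p,a);e2,d2=ray(q,b);d1/=np.linalg.norm(d1);d2/=np.linalg.norm(d2)
    s=np.linalg.lstsq(np.stack([d1,-d2],1),e2-e1,rcond=None)[0]
    A=e1+s[0]*d1;B=e2+s[1]*d2;return (A+B)/2,np.linalg.norm(A-B)
def save(p,n,crop=None,s=1):
    im=p["frame"][...,::-1]
    if crop:x0,y0,x1,y1=crop;im=im[y0:y1,x0:x1]
    cv2.imwrite("pics/"+n,cv2.resize(im,None,fx=s,fy=s,interpolation=cv2.INTER_CUBIC))
E
python3 - <<'E'
from h import *
np.set_printoptions(precision=4,suppress=True)
S=bot.grab_frame("scene");T=bot.grab_frame("top")
im=[S,T]
save(S,"s0.png",s=1.25);save(T,"t0.png",s=1.25)
for n,p in(("S",S),("T",T)):
    print(n,p["eye"],p["attitude"],p["K"],p.get("shot"),[k for k in p])
    for l in["bottle_a_mid","cell_0","crate","turntable_centre","seat_hole","knob_grip","wax_tin","tumbler"]:
        for d in bot.pinpoint(p,l)[:6]: print(n,l,np.round(d["at"],1),round(d["conf"],2),at_depth(p,d["at"]))
print(bot.observe(),bot.pinch_z)
E
```

```text
S [ 1.3614 -0.2724  1.0611] [ 0.7725 -0.0045  1.3718] [[483.737    0.     315.0577]
 [  0.     483.737  209.2484]
 [  0.       0.       1.    ]] 1 ['frame', 'z_map', 'K', 'eye', 'attitude', 'shot']
S bottle_a_mid [336.7 219.8] 0.67 [ 0.4801 -0.0292  0.0838]
S cell_0 [231.8 199. ] 0.98 [ 0.2562 -0.3096  0.0016]
S cell_0 [394.3 170.9] 0.97 [0.2792 0.2063 0.0505]
S cell_0 [254.5 188.1] 0.89 [ 0.2904 -0.2369  0.0666]
S cell_0 [140.6 218.6] 0.85 [ 1.3614 -0.2724  1.0611]
S cell_0 [324.4 255.3] 0.84 [ 0.6593 -0.1041  0.1645]
S cell_0 [353.8 260.7] 0.84 [ 0.6338 -0.021   0.0916]
S crate [412.3 172.6] 0.98 [0.315  0.2511 0.0667]
S crate [236.3 191.2] 0.89 [ 0.2372 -0.2925  0.0143]
S crate [150.  227.2] 0.71 [ 0.3519 -0.5488  0.0256]
S crate [338.1 267.9] 0.64 [ 0.6686 -0.0712  0.1193]
S crate [324.2 234.4] 0.33 [ 0.5837 -0.0881  0.1515]
S seat_hole [334.8 220.7] 0.6 [ 0.4831 -0.0353  0.0845]
S knob_grip [336.  206.8] 0.5 [ 0.4755 -0.0318  0.1309]
S wax_tin [225.  246.4] 0.89 [ 0.4747 -0.3416  0.0357]
S tumbler [482.2 234.8] 0.9 [0.5709 0.3737 0.0335]
T [ 0.2694 -0.0635  1.4613] [ 0.147  -0.0
[... 971 characters left out ...]
99.5 212.5] 0.67 [ 0.4519 -0.3366  0.0309]
T wax_tin [186.8 212.3] 0.17 [0.4374 0.2993 0.1313]
T tumbler [166.2 181.8] 0.66 [0.5509 0.4029 0.0078]
T tumbler [189.5 212.6] 0.65 [0.4405 0.2998 0.1   ]
{'clock': 0.9, 'qpos': array([-1.3222,  0.5214, -0.0363,  1.5995,  0.0212,  1.0211, -0.1128]), 'qd': array([-0.0003, -0.0004,  0.001 , -0.0006,  0.0002, -0.0008, -0.0009]), 'joint_efforts': array([ -0.0041, -92.683 ,   1.9769, -37.0253,   0.018 ,   0.002 ,
         0.0001]), 'position': array([0.1959, 0.5935, 0.2023]), 'tool_rot': array([-3.1416,  0.    ,  2.8228]), 'force': array([-0.5313, -0.5848, -0.3143]), 'moment': array([-0.039 , -0.0074,  0.0308]), 'grip_width': 0.08571718466624188} 0.0187
```

```bash
ls pics
```

```text
s0.png
t0.png
```

View pics/s0.png

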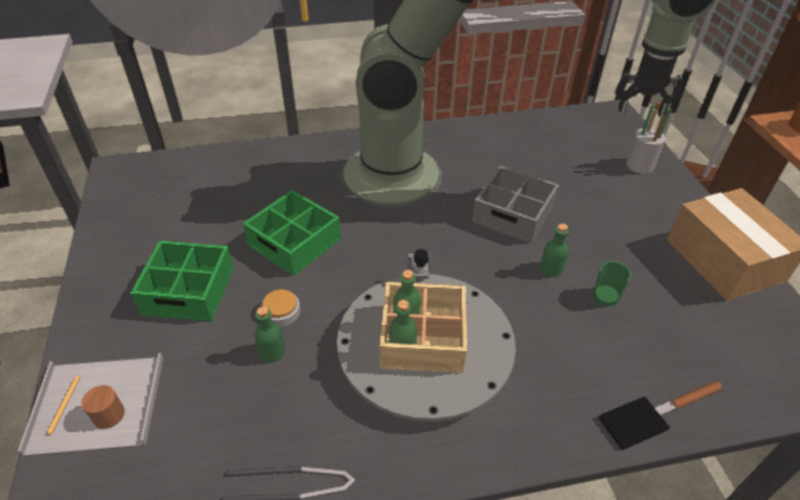

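View pics/t0.png

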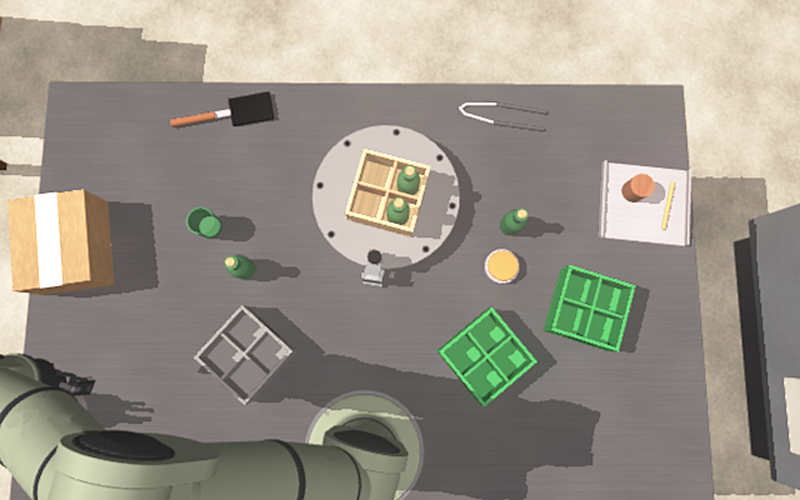

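Scene view (1.25×): the plywood crate is on the turntable at (425,325), with its left cells holding bottles. The loose bottles are at (268,335) and (556,252), and the knob is at (421,262). The top view (1.25×) puts the crate at (387,191), with its left (+y) cells (375,168) and (372,203) empty. The loose bottles there are at (239,266) and (515,222), and the knob at (374,257).

The crate look-alikes in the top view are two green ones at (488,355) and (592,307) and a grey one at (243,354). Only the one at (387,191) is plywood and on the turntable.

```bash
cat > m.py <<'E'
from h import *
from scipy.optimize import least_squares
np.set_printoptions(precision=4,suppress=True)
def near(P,c,r,z0,z1):
    d=np.hypot(P[:,0]-c[0],P[:,1]-c[1]);return P[(d<r)&(P[:,2]>z0)&(P[:,2]<z1)]
def circ(Q,r,c0):
    return least_squares(lambda c:np.hypot(Q[:,0]-c[0],Q[:,1]-c[1])-r,c0,loss='soft_l1',f_scale=.002).x
def grab():
    S=bot.grab_frame("scene");T=bot.grab_frame("top")
    return S,T,cloud(S).reshape(-1,3),cloud(T).reshape(-1,3)
E
python3 - <<'E'
from m import *
S,T,PS,PT=grab()
for nm,g in(("L",(191,212)),("R",(412,176))):
    c=at_z(T,g,.1)[:2]
    for n,P in(("S",PS),("T",PT)):
        Q=near(P,c,.06,.01,.2); top=Q[Q[:,2]>Q[:,2].max()-.006]; b=Q[(Q[:,2]>.01)&(Q[:,2]<.06)]
        print(nm,n,len(Q),"top z",np.sort(Q[:,2])[-8:],"topc",top[:,:2].mean(0),len(top),"body",circ(b,.028,c) if len(b)>10 else None,len(b))
# crate rim
for n,P in(("S",PS),("T",PT)):
    Q=near(P,(.615,-.057),.135,.11,.2);h,e=np.histogram(Q[:,2],np.arange(.11,.2,.005));print(n,"hist",h)
    R=Q[(Q[:,2]>.117)&(Q[:,2]<.131)];r=cv2.minAreaRect((R[:,:2]*1000).astype(np.float32));print("rim",np.median(R[:,2]),r)
    for t in(.17,):
        top=Q[Q[:,2]>.19]
        if len(top): 
            k=cv2.kmeans(top[:,:2].astype(np.float32),2,None,(3,50,1e-6),5,cv2.KMEANS_PP_CENTERS);print("corks",len(top),k[2],top[:,2].max())
    K=near(P,(.445,-.03),.05,.1,.2);print("knob z",np.sort(K[:,2])[-6:],len(K)); 
    t=K[K[:,2]>K[:,2].max()-.005];print("top",t[:,:2].mean(0),len(t)); s=K[(K[:,2]>.112)&(K[:,2]<.129)];print("side",circ(s,.0165,(.445,-.03)),len(s))
save(T,"c1.png",(255,110,455,230),4)
E
```

```text
L S 594 top z [0.1398 0.1398 0.1399 0.1408 0.1408 0.141  0.1413 0.142 ] topc [0.4473 0.3059] 32 body [0.4453 0.3071] 233
L T 363 top z [0.1416 0.1417 0.1419 0.1419 0.1426 0.1426 0.1431 0.1461] topc [0.447 0.31 ] 10 body [0.447  0.3087] 73
R S 726 top z [0.1392 0.1397 0.1401 0.1404 0.1404 0.1405 0.1414 0.1422] topc [ 0.5637 -0.3711] 40 body [ 0.5617 -0.3716] 259
R T 355 top z [0.142  0.1423 0.1424 0.1425 0.1426 0.1431 0.1434 0.1435] topc [ 0.561  -0.3704] 28 body [ 0.5633 -0.3705] 74
S hist [261 405 666 190  91 106 105  53  34  27  23  26  26  17  30  89  42]
rim 0.12257183096670526 ((623.2991333007812, -56.77726745605469), (165.79568481445312, 171.66464233398438), 74.81891632080078)
corks 115 [[ 0.6503 -0.1066]
 [ 0.5757 -0.0816]] 0.19998500887815873
knob z [0.1354 0.1358 0.1358 0.1365 0.1366 0.1374] 143
top [ 0.4647 -0.0258] 34
side [ 0.461  -0.0252] 51
T hist [113 214 441 271  78  79  75  33  16   6   7   5   2   2  18  59  36]
rim 0.12321391929001169 ((623.6821899414062, -55.07048034667969), (166.24166870117188, 169.18783569335938), 74.8891372680664)
corks 98 [[ 0.5725 -0.0783]
 [ 0.6474 -0.1058]] 0.19997221763221718
knob z [0.1372 0.1374 0.1375 0.1379 0.1386 0.1387] 102
top [ 0.4601 -0.0224] 39
side [ 0.4618 -0.0227] 14
```

View pics/c1.png

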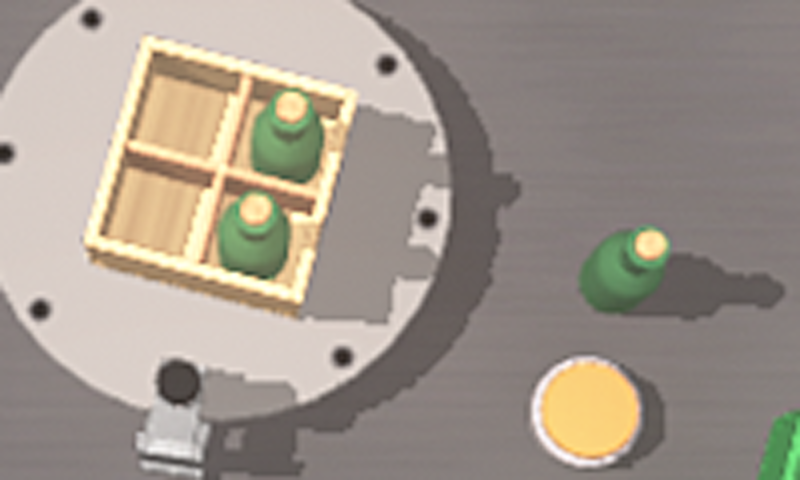

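The crop confirms the plywood crate, with corks at crop pixels (292,107) and (256,210). Its left cells (185,112) and (150,205) are empty, and the knob is at (178,380).

```bash
cat > d.py <<'E'
import sys,numpy as np
from workcell import bot
o=bot.observe();y=o["tool_rot"][2];p=o["position"]
R=np.array([[np.cos(y),np.sin(y),0],[np.sin(y),-np.cos(y),0],[0,0,-1]])
print("at",p.round(4),o["tool_rot"].round(3),"F",o["force"].round(1),"w",round(o["grip_width"],4),"t",round(o["clock"],2),"q",o["qpos"].round(2))
for a in sys.argv[1:]:
    print(a,"->",(R.T@(np.array([float(x) for x in a.split(",")])-p)*1000).round(1))
E
python3 d.py .4465,.308,.2 .4465,.308,.088
```

```text
at [0.1959 0.5935 0.2023] [-3.142 -0.     2.823] F [ 0.   0.7 -0.1] w 0.0852 t 1.0 q [-1.32  0.52 -0.04  1.6   0.02  1.02 -0.11]
.4465,.308,.2 -> [-327.5 -192.5    2.3]
.4465,.308,.088 -> [-327.5 -192.5  114.3]
```

Request:
move_arm:
  moves: "-33 -19 0 0; -66 -39 0 0; -100 -59 0 0; -135 -79 0 0; -170 -100 0 0; -205 -120 0 0; -240 -141 0 0; -275 -162 0 0; -305 -180 0 0; -327.5 -192.5 0 0"
  grip: 1

```text
clock: 1.83
position: [0.4485, 0.305, 0.2026]
tool_rot: [-3.141, 0.001, 2.82]
force: [0.8, -0.7, 0.0]
grip_width: 0.0851
```

```bash
python3 d.py .4465,.308,.088
```

```text
at [0.4485 0.305  0.2026] [-3.141e+00  1.000e-03  2.820e+00] F [ 0.8 -0.7  0. ] w 0.0851 t 1.83 q [-0.74  0.39  0.04  1.82 -0.02  0.93  0.56]
.4465,.308,.088 -> [  2.9   2.2 114.6]
```

Request:
move_arm:
  moves: "0 0 12 0; 0 0 28 0; 0 0 44 0; 0 0 60 0; 0 0 76 0; 0 0 90 0; 0 0 102 0; 0 0 110 0; 0 0 114 0; 0 0 114 0"

```text
clock: 2.67
position: [0.4463, 0.3079, 0.0878]
tool_rot: [-3.141, -0.0, 2.823]
force: [0.3, -1.1, -0.4]
grip_width: 0.0853
```

Request:
move_arm:
  moves: "0 0 0 0; 0 0 0 0; 0 0 0 0; 0 0 0 0; 0 0 0 0; 0 0 0 0; 0 0 0 0; 0 0 0 0; 0 0 0 0; 0 0 0 0"
  grip: 0
  grip_force: 30

```text
clock: 3.5
position: [0.4469, 0.3081, 0.0889]
tool_rot: [3.141, 0.001, 2.823]
force: [-0.4, -0.7, 8.1]
grip_width: 0.0285
```

```bash
python3 d.py .6713,-.0286,.23 .6713,-.0286,.147
```

```text
at [0.4469 0.3081 0.0889] [3.141e+00 1.000e-03 2.823e+00] F [-0.4 -0.7  8.1] w 0.0285 t 3.5 q [-0.73  0.55  0.03  1.92 -0.02  0.68  0.56]
.6713,-.0286,.23 -> [-318.7 -249.3 -141.1]
.6713,-.0286,.147 -> [-318.7 -249.3  -58.1]
```

Request:
move_arm:
  moves: "0 0 0 0; 0 0 0 0; 0 0 0 0; 0 0 -3 0; 0 0 -7 0; 0 0 -7 0; 0 0 -7 0; 0 0 -7 0; 0 0 -7 0; 0 0 -7 0"
  grip: 0.5

```text
clock: 4.33
position: [0.4465, 0.308, 0.0952]
tool_rot: [-3.141, -0.0, 2.823]
force: [-0.1, -0.2, -0.1]
grip_width: 0.0429
```

Request:
move_arm:
  moves: "0 0 0 0; 0 0 0 0; 0 0 0 0; 0 0 0 0; 0 0 0 0; 0 0 0 0; 0 0 0 0; 0 0 0 0; 0 0 0 0; 0 0 0 0"
  grip: 0
  grip_force: 40

```text
clock: 5.17
position: [0.4467, 0.308, 0.0955]
tool_rot: [3.141, 0.0, 2.823]
force: [-1.0, 0.1, 5.9]
grip_width: 0.0281
```

```bash
python3 d.py
```

```text
at [0.4467 0.308  0.0955] [3.141 0.    2.823] F [-1.   0.1  5.9] w 0.0281 t 5.17 q [-0.73  0.54  0.03  1.91 -0.02  0.69  0.56]
```

Request:
move_arm:
  moves: "0 0 -2 0; 0 0 -6 0; 0 0 -14 0; 0 0 -26 0; 0 0 -40 0; 0 0 -56 0; 0 0 -72 0; 0 0 -88 0; 0 0 -98 0; 0 0 -100 0"

```text
clock: 6.0
position: [0.4472, 0.3085, 0.1973]
tool_rot: [3.139, 0.001, 2.823]
force: [0.0, 0.3, -2.7]
grip_width: 0.0278
```

```bash
python3 d.py; python3 - <<'E'
from m import *
S,T,PS,PT=grab()
save(S,"l1.png",(400,100,520,240),5)
E
```

```text
at [0.4472 0.3085 0.1973] [3.139e+00 1.000e-03 2.823e+00] F [ 0.   0.3 -2.7] w 0.0278 t 6.0 q [-0.74  0.4   0.04  1.83 -0.02  0.92  0.56]
```

View pics/l1.png

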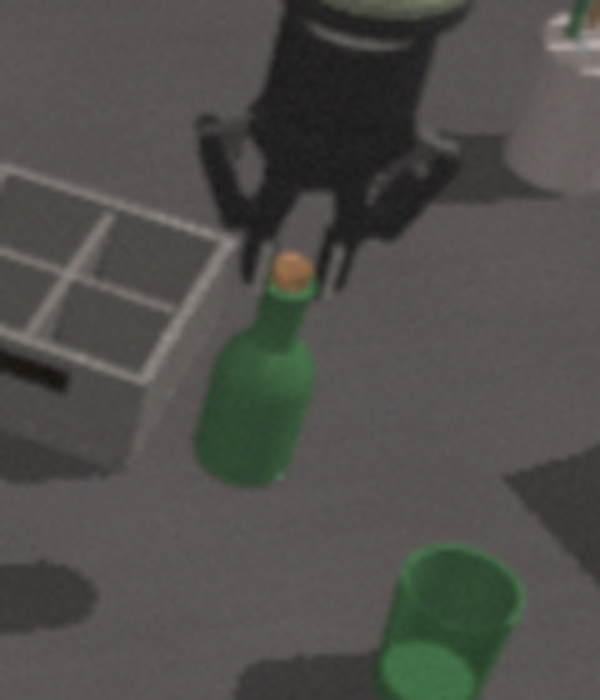

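```bash
python3 - <<'E'
from m import *
S,T,PS,PT=grab()
c=(.4472,.3085)
import colorsys
for n,p,P in(("S",S,PS),("T",T,PT)):
    hsv=cv2.cvtColor(p["frame"],cv2.COLOR_RGB2HSV).reshape(-1,3)
    g=(hsv[:,0]>50)&(hsv[:,0]<90)&(hsv[:,1]>90)
    Q=near(P[g],c,.07,.01,.3); 
    print(n,len(Q),"zmin/max",np.sort(Q[:,2])[[3,-4]])
    for z in np.arange(.05,.26,.01):
        s=Q[(abs(Q[:,2]-z)<.005)]
        if len(s)>3: print(round(z,3),len(s),s.mean(0)[:2],np.ptp(s[:,1]).round(4))
    o=(hsv[:,0]<20)&(hsv[:,1]>90);Q=near(P[o],c,.05,.1,.3);print("cork",len(Q),np.sort(Q[:,2])[-5:],Q.mean(0) if len(Q) else 0)
E
```

```text
S 159 zmin/max [0.1277 0.2298]
0.13 10 [0.4677 0.295 ] 0.0344
0.14 8 [0.4683 0.298 ] 0.0325
0.15 10 [0.4683 0.2999] 0.0328
0.16 9 [0.4684 0.301 ] 0.0274
0.17 31 [0.4654 0.3028] 0.0375
0.18 56 [0.4601 0.3023] 0.0402
0.19 22 [0.4578 0.3048] 0.0258
0.2 4 [0.4578 0.304 ] 0.0072
0.23 6 [0.4581 0.3048] 0.0221
cork 41 [0.2404 0.2408 0.2425 0.2425 0.2488] [0.4479 0.305  0.2374]Traceback (most recent call last):
  File "<stdin>", line 9, in <module>
IndexError: index 3 is out of bounds for axis 0 with size 3
```

Request:
move_arm:
  moves: "-5 -4 -12 0; -15 -12 -28 0; -32 -25 -42 0; -54 -42 -50 0; -78 -61 -53 0; -104 -81 -53 0; -130 -102 -53 0; -157 -123 -53 0; -184 -144 -53 0; -211 -165 -53 0"

```text
clock: 7.03
position: [0.5956, 0.0837, 0.2473]
tool_rot: [-3.141, -0.001, 2.823]
force: [1.4, 0.2, -1.4]
grip_width: 0.0276
```

Request:
move_arm:
  moves: "-26 -20 0 0; -50 -39 0 0; -71 -56 0 0; -88 -69 0 0; -99 -78 0 0; -105 -83 0 0; -107.5 -84.5 0 0; -107.5 -84.5 0 0; -107.5 -84.5 0 0; -107.5 -84.5 0 0"

```text
clock: 7.87
position: [0.6705, -0.0273, 0.2484]
tool_rot: [3.141, -0.0, 2.824]
force: [0.1, -0.1, -1.7]
grip_width: 0.0276
```

```bash
python3 d.py .6713,-.0286,.155; python3 - <<'E'
from m import *
S,T,PS,PT=grab()
save(T,"c2.png",(255,90,395,220),4);save(S,"c3.png",(270,150,430,310),4)
a=cv2.imread("pics/c2.png");b=cv2.imread("pics/c3.png");h=500
f=lambda i:cv2.resize(i,(390,390));cv2.imwrite("pics/c23.png",np.hstack([f(a),f(b)]))
for n,P in(("S",PS),("T",PT)):
    Q=near(P,(.6235,-.056),.125,.117,.129);print(n,"rim",cv2.minAreaRect((Q[:,:2]*1000).astype(np.float32)))
E
```

```text
at [ 0.6705 -0.0273  0.2484] [ 3.141 -0.     2.824] F [ 0.1 -0.1 -1.7] w 0.0276 t 7.87 q [-0.14  0.56  0.15  1.42 -0.09  1.17  1.28]
.6713,-.0286,.155 -> [-1.2 -1.  93.4]
S rim ((622.5968017578125, -56.49193572998047), (165.98233032226562, 174.2360076904297), 74.71976470947266)
T rim ((610.44775390625, -102.41123962402344), (71.94520568847656, 167.92889404296875), 76.608642578125)
```

View pics/c23.png

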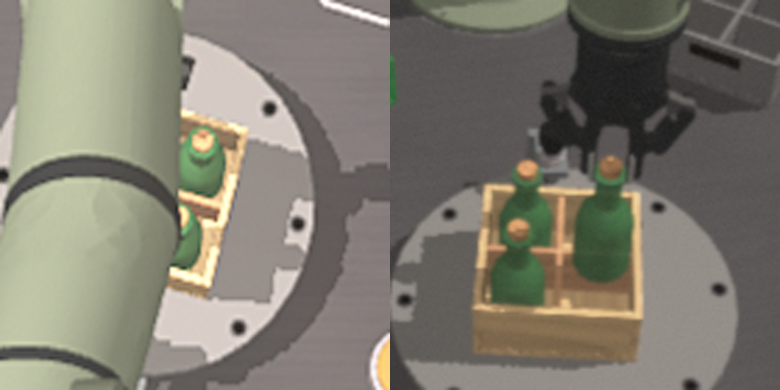

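Top view: the arm hides the cell. Scene crop (right half): the bottle is held upright over the empty right-hand side, foot at about (603,280), and the near cell under it is clear. I'm lowering it now.

Request:
move_arm:
  moves: "-1 -1 8 0; -1 -1 20 0; -1 -1 32 0; -1 -1 44 0; -1 -1 56 0; -1 -1 68 0; -1 -1 77 0; -1 -1 83 0; -1 -1 86 0; -1 -1 87 0"

```text
clock: 8.8
position: [0.6714, -0.03, 0.1608]
tool_rot: [-3.141, -0.0, 2.823]
force: [-0.7, 0.1, -2.0]
grip_width: 0.0278
```

Request:
move_arm:
  moves: "0 0 1 0; 0 0 2 0; 0 0 3 0; 0 0 4 0; 0 0 5 0; 0 0 6 0; 0 0 6 0; 0 0 6 0; 0 0 6 0; 0 0 6 0"

```text
clock: 9.63
position: [0.6715, -0.03, 0.1553]
tool_rot: [-3.142, 0.0, 2.823]
force: [-0.8, 0.1, -2.2]
grip_width: 0.0276
```

Request:
move_arm:
  moves: "0 0 0.5 0; 0 0 1 0; 0 0 1.5 0; 0 0 2 0; 0 0 2 0; 0 0 2.5 0; 0 0 2.5 0; 0 0 2.5 0; 0 0 2.5 0; 0 0 2.5 0"

```text
clock: 10.47
position: [0.6719, -0.0302, 0.1536]
tool_rot: [3.141, 0.001, 2.823]
force: [-3.1, -0.9, 8.0]
grip_width: 0.0277
```

Request:
move_arm:
  moves: "0 0 -0.5 0; 0 0 -0.5 0; 0 0 -0.5 0; 0 0 -0.5 0; 0 0 -0.5 0; 0 0 -0.5 0; 0 0 -0.5 0; 0 0 -0.5 0; 0 0 -0.5 0; 0 0 -0.5 0"
  grip: 0.58

```text
clock: 11.3
position: [0.6714, -0.03, 0.1533]
tool_rot: [-3.142, 0.0, 2.823]
force: [0.4, 0.5, -0.1]
grip_width: 0.0494
```

Request:
move_arm:
  moves: "0 0 -4 0; 0 0 -12 0; 0 0 -22 0; 0 0 -34 0; 0 0 -46 0; 0 0 -60 0; 0 0 -74 0; 0 0 -85 0; 0 0 -92 0; 0 0 -95 0"

```text
clock: 12.13
position: [0.6719, -0.03, 0.2499]
tool_rot: [3.141, 0.002, 2.823]
force: [0.7, 0.5, -1.7]
grip_width: 0.0498
```

```bash
python3 d.py .5625,-.371,.22 .5625,-.371,.095
```

```text
at [ 0.6719 -0.03    0.2499] [3.141e+00 2.000e-03 2.823e+00] F [ 0.7  0.5 -1.7] w 0.0498 t 12.13 q [-0.14  0.56  0.16  1.41 -0.09  1.17  1.28]
.5625,-.371,.22 -> [  -3.  -358.1   29.9]
.5625,-.371,.095 -> [  -3.  -358.1  154.9]
```

Request:
move_arm:
  moves: "0 -15 0 0; 0 -45 0 0; -1 -85 0 0; -1 -125 0 0; -2 -165 0 0; -2 -205 0 0; -3 -245 0 0; -3 -285 0 0; -3 -320 5 0; -3 -345 15 0"
  grip: 1

```text
clock: 12.97
position: [0.564, -0.3629, 0.2337]
tool_rot: [-3.14, 0.001, 2.82]
force: [0.4, 0.1, -0.1]
grip_width: 0.0853
```

```bash
python3 d.py .5625,-.371,.095;python3 - <<'E'
from m import *
S,T,PS,PT=grab()
for n,p,P in(("S",S,PS),("T",T,PT)):
    Q=near(P,(.5625,-.371),.06,.01,.15);b=Q[Q[:,2]<.06];t=Q[Q[:,2]>.13]
    print("R",n,circ(b,.028,(.56,-.37)),len(b),t.mean(0) if len(t) else 0)
    hsv=cv2.cvtColor(p["frame"],cv2.COLOR_RGB2HSV).reshape(-1,3)
    Q=near(P,(.6713,-.0286),.03,.19,.21);print("cork placed",Q.mean(0) if len(Q) else 0,len(Q))
    Q=near(P,(.6235,-.056),.125,.117,.129);print(n,"rim",cv2.minAreaRect((Q[:,:2]*1000).astype(np.float32)))
E
```

```text
at [ 0.564  -0.3629  0.2337] [-3.14e+00  1.00e-03  2.82e+00] F [ 0.4  0.1 -0.1] w 0.0853 t 12.97 q [ 0.36  0.58  0.2   1.44 -0.12  1.13  1.83]
.5625,-.371,.095 -> [ -1.2  -8.2 138.7]
R S [ 0.5619 -0.3716] 254 [ 0.5653 -0.3704  0.1367]
cork placed [ 0.6728 -0.0318  0.1954] 63
S rim ((622.7750854492188, -56.60382080078125), (166.510986328125, 172.0934295654297), 75.30029296875)
R T [ 0.5606 -0.3691] 1 0
cork placed [ 0.6715 -0.0299  0.1969] 48
T rim ((622.901611328125, -55.023468017578125), (166.66175842285156, 167.07240295410156), 75.01248931884766)
```

Request:
move_arm:
  moves: "0 -8 6 0; 0 -13 20 0; 0 -13 38 0; 0 -13 56 0; 0 -13 74 0; 0 -13 92 0; 0 -13 110 0; 0 -13 126 0; 0 -13 136 0; 0 -13 139 0"

```text
clock: 13.9
position: [0.5615, -0.3699, 0.0924]
tool_rot: [3.141, -0.002, 2.824]
force: [-0.8, -0.5, -0.1]
grip_width: 0.0855
```

Request:
move_arm:
  moves: "0 0 0 0; 0 0 0 0; 0 0 0 0; 0 0 0 0; 0 0 0 0; 0 0 0 0; 0 0 0 0; 0 0 0 0; 0 0 0 0; 0 0 0 0"
  grip: 0
  grip_force: 40

```text
clock: 14.73
position: [0.5625, -0.3714, 0.0954]
tool_rot: [-3.141, 0.002, 2.823]
force: [-0.6, 1.1, 6.9]
grip_width: 0.0279
```

Request:
move_arm:
  moves: "0 0 -2 0; 0 0 -6 0; 0 0 -14 0; 0 0 -28 0; 0 0 -46 0; 0 0 -66 0; 0 0 -88 0; 0 0 -110 0; 0 0 -126 0; 0 0 -130 0"

```text
clock: 15.57
position: [0.5629, -0.3715, 0.2279]
tool_rot: [-3.141, 0.004, 2.823]
force: [0.6, -0.3, -2.2]
grip_width: 0.028
```

```bash
python3 d.py .596,-.0085,.26;python3 - <<'E'
from m import *
S,T,PS,PT=grab()
c=bot.observe()["position"]
for n,p,P in(("S",S,PS),("T",T,PT)):
    hsv=cv2.cvtColor(p["frame"],cv2.COLOR_RGB2HSV).reshape(-1,3)
    o=(hsv[:,0]<20)&(hsv[:,1]>90);Q=near(P[o],c,.05,.1,.35);print("cork",len(Q),np.sort(Q[:,2])[-5:],Q.mean(0) if len(Q) else 0)
E
```

```text
at [ 0.5629 -0.3715  0.2279] [-3.141  0.004  2.823] F [ 0.6 -0.3 -2.2] w 0.028 t 15.57 q [ 0.37  0.59  0.2   1.44 -0.12  1.12  1.84]
.596,-.0085,.26 -> [ 82.4 355.1 -32.1]
cork 63 [0.2729 0.2729 0.2738 0.2739 0.2744] [ 0.5638 -0.3698  0.2565]
cork 0 [] 0
```

Request:
move_arm:
  moves: "0 2 -14 0; 2 8 -34 0; 4 18 -56 0; 8 34 -76 0; 13 56 -88 0; 19 82 -93 0; 25 110 -93 0; 32 139 -93 0; 39 168 -93 0; 46 197 -93 0"

```text
clock: 16.5
position: [0.5796, -0.1678, 0.3159]
tool_rot: [-3.141, -0.002, 2.823]
force: [0.7, 0.1, -2.4]
grip_width: 0.0278
```

Request:
move_arm:
  moves: "7 28 0 0; 13 56 0 0; 19 82 0 0; 25 106 0 0; 29 126 0 0; 33 142 0 0; 35 152 0 0; 36 157 0 0; 36 158 0 0; 36 158 0 0"

```text
clock: 17.33
position: [0.5954, -0.0088, 0.3169]
tool_rot: [-3.141, -0.0, 2.822]
force: [0.5, 0.3, -1.6]
grip_width: 0.0278
```

```bash
python3 d.py .596,-.0085,.168 .596,-.0085,.155;python3 - <<'E'
from m import *
S,T,PS,PT=grab()
c=bot.observe()["position"]
for n,p,P in(("S",S,PS),):
    hsv=cv2.cvtColor(p["frame"],cv2.COLOR_RGB2HSV).reshape(-1,3)
    Q=near(P,(.6235,-.056),.125,.117,.129);print(n,"rim",cv2.minAreaRect((Q[:,:2]*1000).astype(np.float32)))
save(S,"c4.png",(270,110,430,290),3.3)
E
```

```text
at [ 0.5954 -0.0088  0.3169] [-3.141 -0.     2.822] F [ 0.5  0.3 -1.6] w 0.0278 t 17.33 q [-0.17  0.38  0.12  1.53 -0.05  1.23  1.21]
.596,-.0085,.168 -> [ -0.5   0.5 148.9]
.596,-.0085,.155 -> [ -0.5   0.5 161.9]
S rim ((622.3405151367188, -56.35515594482422), (166.01947021484375, 173.2623291015625), 74.85075378417969)
```

View pics/c4.png

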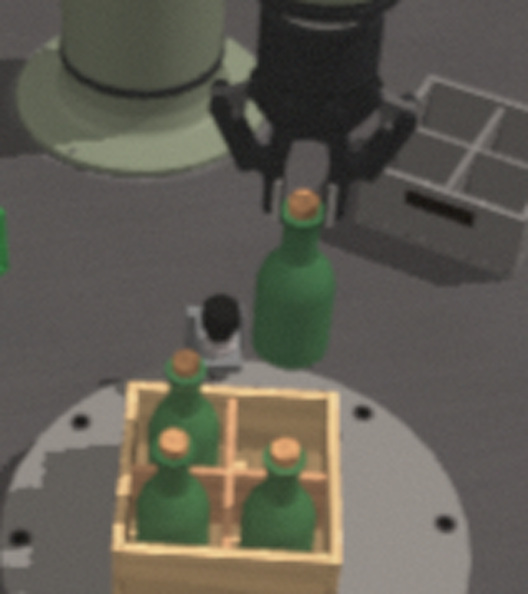

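The crop shows three bottles standing in the crate, with the new one upright at (280,500). The fourth hangs upright at (292,300), above the last empty cell (280,430).

Request:
move_arm:
  moves: "-0.5 0.5 8 0; -0.5 0.5 24 0; -0.5 0.5 44 0; -0.5 0.5 64 0; -0.5 0.5 84 0; -0.5 0.5 102 0; -0.5 0.5 118 0; -0.5 0.5 132 0; -0.5 0.5 142 0; -0.5 0.5 147 0"

```text
clock: 18.27
position: [0.5954, -0.0083, 0.1687]
tool_rot: [-3.141, -0.002, 2.822]
force: [0.2, -0.9, -3.1]
grip_width: 0.028
```

Request:
move_arm:
  moves: "0 0 2 0; 0 0 4 0; 0 0 6 0; 0 0 8 0; 0 0 9 0; 0 0 10 0; 0 0 11 0; 0 0 12 0; 0 0 12 0; 0 0 12 0"

```text
clock: 19.1
position: [0.5961, -0.0078, 0.1583]
tool_rot: [-3.142, -0.0, 2.823]
force: [0.5, 0.8, -1.7]
grip_width: 0.0279
```

Request:
move_arm:
  moves: "0 0 0.6 0; 0 0 1.2 0; 0 0 1.8 0; 0 0 2.4 0; 0 0 3 0; 0 0 3.3 0; 0 0 3.6 0; 0 0 3.6 0; 0 0 3.6 0; 0 0 3.6 0"

```text
clock: 19.93
position: [0.5961, -0.0078, 0.1547]
tool_rot: [-3.142, 0.0, 2.823]
force: [-0.4, 0.2, -2.4]
grip_width: 0.0277
```

Request:
move_arm:
  moves: "0 0 0.4 0; 0 0 0.8 0; 0 0 1.2 0; 0 0 1.6 0; 0 0 2 0; 0 0 2 0; 0 0 2 0; 0 0 2 0; 0 0 2 0; 0 0 2 0"

```text
clock: 20.77
position: [0.5966, -0.0079, 0.1534]
tool_rot: [3.141, 0.001, 2.823]
force: [-1.5, 0.6, 7.0]
grip_width: 0.0278
```

Contact with the floor of the cell, so I'm releasing.

Request:
move_arm:
  moves: "0 0 -0.5 0; 0 0 -0.5 0; 0 0 -0.5 0; 0 0 -0.5 0; 0 0 -0.5 0; 0 0 -0.5 0; 0 0 -0.5 0; 0 0 -0.5 0; 0 0 -0.5 0; 0 0 -0.5 0"
  grip: 0.58

```text
clock: 21.6
position: [0.5961, -0.0077, 0.1532]
tool_rot: [-3.142, -0.0, 2.823]
force: [0.3, 0.8, 0.1]
grip_width: 0.0495
```

Request:
move_arm:
  moves: "0 0 -4 0; 0 0 -12 0; 0 0 -22 0; 0 0 -34 0; 0 0 -46 0; 0 0 -60 0; 0 0 -74 0; 0 0 -85 0; 0 0 -92 0; 0 0 -95 0"

```text
clock: 22.43
position: [0.5965, -0.0077, 0.2497]
tool_rot: [3.141, 0.002, 2.823]
force: [0.7, 0.6, -0.2]
grip_width: 0.0498
```

Request:
move_arm:
  moves: "10 0 0 0; 30 0 0 0; 60 0 0 0; 90 0 0 0; 118 0 0 0; 118 20 0 0; 118 50 0 0; 118 75 0 0; 118 80 0 0; 118 80 0 0"
  grip: 1

```text
clock: 23.27
position: [0.5091, 0.1068, 0.2477]
tool_rot: [-3.141, -0.001, 2.825]
force: [0.4, -1.1, 0.6]
grip_width: 0.0852
```

```bash
python3 - <<'E'
from m import *
S,T,PS,PT=grab()
for n,P in(("S",PS),("T",PT)):
    for c in((.6713,-.0286),(.596,-.0085),(.651,-.104),(.5757,-.0834)):
        Q=near(P,c,.03,.19,.21);print("cork",c,Q.mean(0) if len(Q) else 0,len(Q))
    K=near(P,(.461,-.024),.04,.1,.15); t=K[K[:,2]>.13];s=K[(K[:,2]>.112)&(K[:,2]<.129)]
    if len(t)>5:print(n,"knob top",t.mean(0),len(t),"side",circ(s,.0165,(.461,-.024)) if len(s)>5 else 0,len(s))
    Q=near(P,(.6235,-.056),.125,.117,.129);print(n,"rim",cv2.minAreaRect((Q[:,:2]*1000).astype(np.float32)))
save(S,"k1.png",(270,110,450,290),3.3)
s=[d for d in bot.pinpoint(S,"knob_grip")[:2]];t=bot.pinpoint(T,"knob_grip")[:2]
for d in s:print("S",d["at"],d["conf"],at_z(S,d["at"],.121))
for d in t:print("T",d["at"],d["conf"],at_z(T,d["at"],.121))
if s and t:print(tri(S,s[0]["at"],T,t[0]["at"]))
E
python3 d.py .461,-.024,.2 .461,-.024,.102
```

```text
cork (0.6713, -0.0286) [ 0.6731 -0.0322  0.1957] 64
cork (0.596, -0.0085) [ 0.5979 -0.009   0.1958] 53
cork (0.651, -0.104) [ 0.6499 -0.1064  0.1963] 60
cork (0.5757, -0.0834) [ 0.5754 -0.0814  0.1964] 50
S knob top [ 0.4639 -0.0257  0.1329] 64 side [ 0.4605 -0.0255] 56
S rim ((623.782470703125, -56.98561096191406), (166.38394165039062, 169.93898010253906), 74.41452026367188)
cork (0.6713, -0.0286) [ 0.6708 -0.0296  0.1961] 48
cork (0.596, -0.0085) [ 0.5958 -0.0063  0.1962] 48
cork (0.651, -0.104) [ 0.6474 -0.1057  0.1963] 52
cork (0.5757, -0.0834) [ 0.5729 -0.0792  0.1963] 55
T knob top [ 0.4616 -0.0247  0.1335] 76 side [ 0.4626 -0.024 ] 15
T rim ((623.3947143554688, -55.165550231933594), (166.49456787109375, 168.6371307373047), 75.18631744384766)
S [335.9, 205.0] 0.62 [ 0.4593 -0.0279  0.121 ]
T [297.7, 204.9] 0.47 [ 0.4618 -0.0212  0.121 ]
(array([ 0.4609, -0.0247,  0.1221]), np.float64(0.007130275972816217))
at [0.5089 0.104  0.2481] [-3.141 -0.     2.821] F [ 0.1 -0.6  0.5] w 0.0852 t 23.47 q [-0.36  0.3   0.06  1.82 -0.02  1.02  0.95]
.461,-.024,.2 -> [   5.2 -136.6   48.1]
.461,-.024,.102 -> [   5.2 -136.6  146.1]
```

View pics/k1.png

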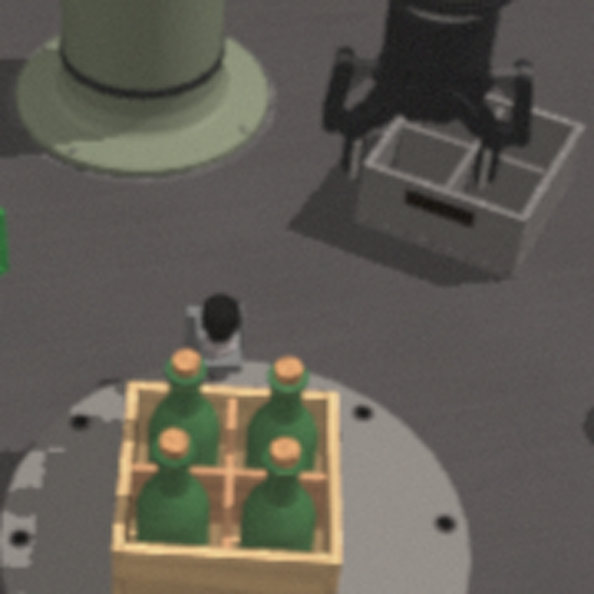

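Crop: all four bottles stand in the plywood crate (corks at (185,360), (287,370), (173,440), (284,450)). The crate hasn't shifted, and the black knob is at (220,316). Next is the plunger.

Request:
move_arm:
  moves: "0 -10 5 0; 1 -30 15 0; 2 -55 28 0; 3 -80 42 0; 4 -103 56 0; 5 -122 68 0; 5 -133 76 0; 5 -137 80 0; 5 -137 80 0; 5 -137 80 0"
  grip: 1

```text
clock: 24.3
position: [0.4619, -0.0229, 0.1685]
tool_rot: [3.141, 0.0, 2.823]
force: [-0.1, 0.2, 0.4]
grip_width: 0.0855
```

```bash
python3 d.py .4612,-.0245,.103
```

```text
at [ 0.4619 -0.0229  0.1685] [3.141 0.    2.823] F [-0.1  0.2  0.4] w 0.0855 t 24.3 q [-0.16  0.31  0.1   2.05 -0.04  0.78  1.22]
.4612,-.0245,.103 -> [ 0.1 -1.8 65.5]
```

Request:
move_arm:
  moves: "0 -1.5 6 0; 0 -1.5 16 0; 0 -1.5 27 0; 0 -1.5 38 0; 0 -1.5 48 0; 0 -1.5 56 0; 0 -1.5 62 0; 0 -1.5 65 0; 0 -1.5 65 0; 0 -1.5 65 0"

```text
clock: 25.13
position: [0.4611, -0.0247, 0.1034]
tool_rot: [3.142, 0.0, 2.823]
force: [0.6, 0.2, 0.2]
grip_width: 0.085
```

Request:
move_arm:
  moves: "0 0 0 0; 0 0 0 0; 0 0 0 0; 0 0 0 0; 0 0 0 0; 0 0 0 0; 0 0 0 0; 0 0 0 0; 0 0 0 0; 0 0 0 0"
  grip: 0
  grip_force: 70

```text
clock: 25.97
position: [0.4625, -0.0249, 0.1048]
tool_rot: [3.14, 0.003, 2.822]
force: [-4.0, -1.9, 33.2]
grip_width: 0.0
```

```bash
python3 d.py
```

```text
at [ 0.4625 -0.0249  0.1048] [3.140e+00 3.000e-03 2.822e+00] F [-4.  -1.9 33.2] w 0.0 t 25.97 q [-0.14  0.42  0.08  2.11 -0.06  0.61  1.23]
```

```bash
python3 - <<'E'
from m import *
S=bot.grab_frame("scene")
save(S,"k2.png",(290,150,390,240),7)
E
```

```text
(no output)
```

View pics/k2.png

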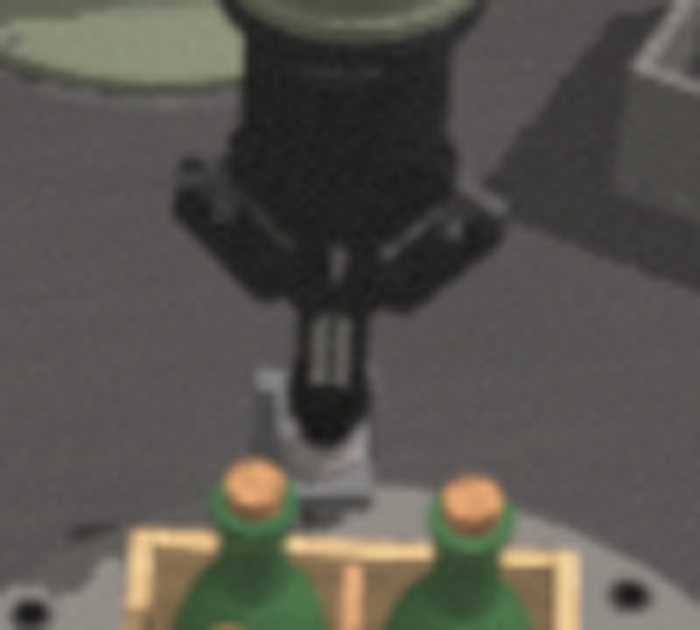

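```bash
python3 - <<'E'
from m import *
S=bot.grab_frame("scene");P=cloud(S)
for cx,cy in((333,330),(333,360),(333,380),(330,410),(330,430),(330,300)):
    u,v=290+cx//7,150+cy//7;print((cx,cy),P[v,u],S["frame"][v,u])
E
python3 d.py
```

```text
(333, 330) [ 0.4738 -0.03    0.1658] [66 64 61]
(333, 360) [ 0.4733 -0.0293  0.1503] [66 63 61]
(333, 380) [ 0.4675 -0.0272  0.1328] [68 65 63]
(330, 410) [ 0.4747 -0.0286  0.1249] [30 30 29]
(330, 430) [ 0.4727 -0.0276  0.1109] [24 21 23]
(330, 300) [ 0.4663 -0.0286  0.1769] [33 30 31]
at [ 0.4625 -0.025   0.1048] [3.140e+00 3.000e-03 2.822e+00] F [-4.5 -0.7 34. ] w -0.0005 t 26.07 q [-0.14  0.42  0.08  2.11 -0.06  0.61  1.23]
```

The crop shows the fingers shut with their tips at about (333,385), resting on top of the knob at (330,415). So the real fingertips are about 29 mm higher than the reported TCP. I'll back off, open, go lower and look before closing.

Request:
move_arm:
  moves: "0 0 -6 0; 0 0 -14 0; 0 0 -20 0; 0 0 -20 0; 0 0 -20 0; 0 0 -20 0; 0 0 -20 0; 0 0 -20 0; 0 0 -20 0; 0 0 -20 0"
  grip: 1

```text
clock: 26.9
position: [0.4609, -0.0248, 0.123]
tool_rot: [-3.141, -0.0, 2.823]
force: [0.0, -0.2, 0.1]
grip_width: 0.0854
```

```bash
python3 d.py .4612,-.0245,.103; python3 - <<'E'
from m import *
S,T,PS,PT=grab();P=cloud(S)
# finger points in the scene view: dark/grey points near TCP laterally, lowest z of each finger
c=bot.observe()["position"]
Q=near(PS,c,.075,.1,.25)
v=np.array([.2613,.9653])
l=(Q[:,:2]-c[:2])@v
for a,b in((-.075,-.035),(.035,.075)):
    s=Q[(l>a)&(l<b)];print(a,len(s),np.sort(s[:,2])[:8])
K=near(PS,(.461,-.024),.025,.1,.15);print("knob top",np.percentile(K[:,2],[90,98]))
save(S,"k3.png",(290,150,390,240),7)
E
```

```text
at [ 0.4609 -0.0248  0.123 ] [-3.141 -0.     2.823] F [ 0.  -0.2  0.1] w 0.0854 t 26.9 q [-0.14  0.39  0.09  2.1  -0.05  0.66  1.23]
.4612,-.0245,.103 -> [-0.2  0.3 20. ]
-0.075 212 [0.1602 0.167  0.1681 0.1696 0.1699 0.1718 0.1726 0.173 ]
0.035 209 [0.1645 0.1684 0.17   0.1703 0.1714 0.1729 0.1739 0.1739]
knob top [0.1339 0.1364]
```

View pics/k3.png

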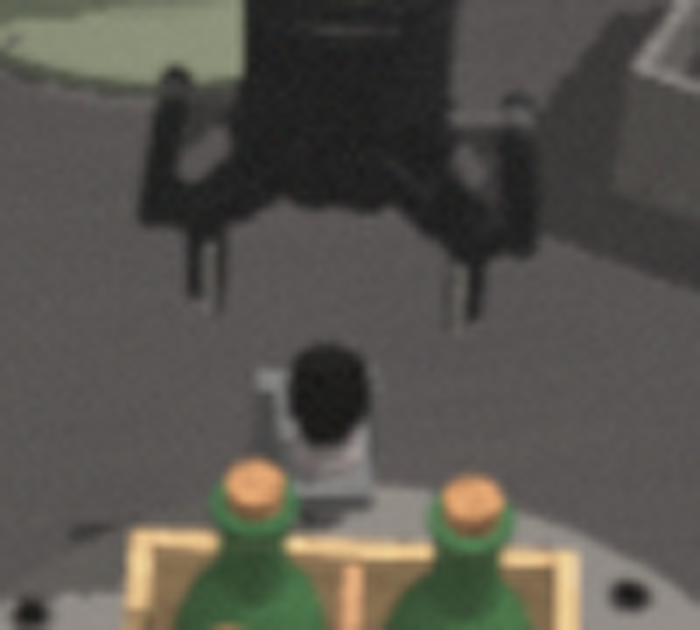

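The open tips sit at z≈0.163 with the TCP at 0.123. That confirms the roughly 28 mm offset, plus the 13 mm the pads stand back when open. The knob at (330,390) lies between the fingers, tips at (205,300) and (465,325). I'm lowering the TCP to 0.074.

Request:
move_arm:
  moves: "0 0 5 0; 0 0 13 0; 0 0 21 0; 0 0 29 0; 0 0 37 0; 0 0 43 0; 0 0 47 0; 0 0 49 0; 0 0 49 0; 0 0 49 0"

```text
clock: 27.83
position: [0.461, -0.0248, 0.0743]
tool_rot: [3.142, 0.0, 2.823]
force: [0.7, -0.1, -0.1]
grip_width: 0.0853
```

Request:
move_arm:
  moves: "0 0 0 0; 0 0 0 0; 0 0 0 0; 0 0 0 0; 0 0 0 0; 0 0 0 0; 0 0 0 0; 0 0 0 0; 0 0 0 0; 0 0 0 0"
  grip: 0
  grip_force: 60

```text
clock: 28.67
position: [0.4609, -0.0252, 0.0746]
tool_rot: [-3.141, 0.0, 2.822]
force: [-3.3, -3.5, 10.9]
grip_width: 0.0309
```

```bash
python3 d.py; python3 - <<'E'
from m import *
S=bot.grab_frame("scene")
save(S,"k4.png",(290,150,390,240),7)
E
```

```text
at [ 0.4609 -0.0252  0.0746] [-3.141  0.     2.822] F [-3.3 -3.5 10.9] w 0.0309 t 28.67 q [-0.13  0.47  0.07  2.13 -0.06  0.54  1.24]
```

View pics/k4.png

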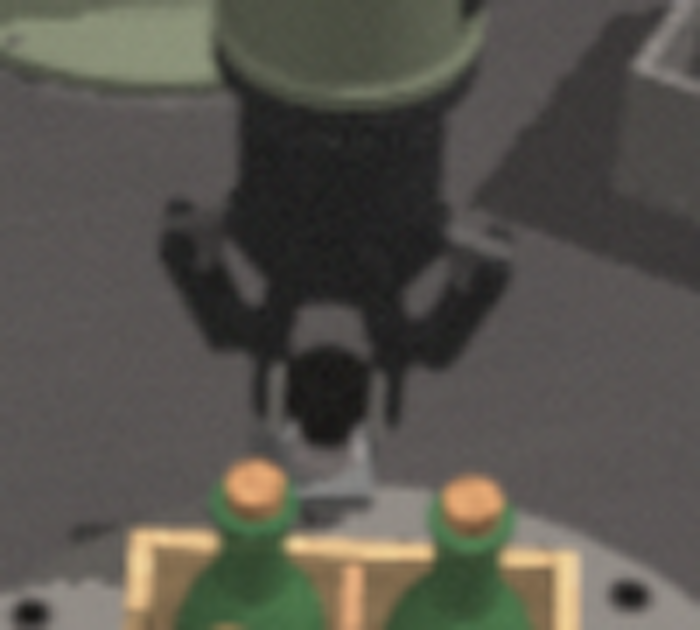

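The knob at (330,395) now sits squarely between the pads, which are at (270,395) and (385,395). I'll lift slowly.

Request:
move_arm:
  moves: "0 0 0 0; 0 0 0 0; 0 0 -1 0; 0 0 -2.5 0; 0 0 -4 0; 0 0 -6 0; 0 0 -8 0; 0 0 -10 0; 0 0 -10 0; 0 0 -10 0"
  grip: 0
  grip_force: 80

```text
clock: 29.55
position: [0.4608, -0.0251, 0.0841]
tool_rot: [-3.141, -0.0, 2.823]
force: [1.5, -5.6, -11.9]
grip_width: 0.0302
```

Request:
move_arm:
  moves: "0 0 -1 0; 0 0 -2 0; 0 0 -3 0; 0 0 -4 0; 0 0 -4.5 0; 0 0 -5 0; 0 0 -5 0; 0 0 -5 0; 0 0 -5 0; 0 0 -5 0"

```text
clock: 30.38
position: [0.4608, -0.0251, 0.0889]
tool_rot: [-3.141, -0.0, 2.823]
force: [3.4, -5.2, -13.1]
grip_width: 0.0304
```

```bash
python3 d.py; python3 - <<'E'
from m import *
S=bot.grab_frame("scene");P=cloud(S).reshape(-1,3)
K=near(P,(.461,-.024),.014,.1,.165);print(len(K),np.percentile(K[:,2],[50,80,90,98]))
E
```

```text
at [ 0.4608 -0.0251  0.0889] [-3.141 -0.     2.823] F [  3.4  -5.2 -13.1] w 0.0304 t 30.38 q [-0.14  0.45  0.08  2.12 -0.06  0.57  1.24]
79 [0.1454 0.1473 0.1483 0.1512]
```

Request:
move_arm:
  moves: "0 0 -0.5 0; 0 0 -1 0; 0 0 -1.5 0; 0 0 -2 0; 0 0 -2 0; 0 0 -2 0; 0 0 -2 0; 0 0 -2 0; 0 0 -2 0; 0 0 -2 0"

```text
clock: 31.27
position: [0.4608, -0.0251, 0.0909]
tool_rot: [-3.141, -0.0, 2.823]
force: [2.7, -5.1, -14.1]
grip_width: 0.0306
```

Request:
move_arm:
  moves: "0 0 -0.4 0; 0 0 -0.8 0; 0 0 -1.2 0; 0 0 -1.2 0; 0 0 -1.2 0; 0 0 -1.2 0; 0 0 -1.2 0; 0 0 -1.2 0; 0 0 -1.2 0; 0 0 -1.2 0"

```text
clock: 32.1
position: [0.4607, -0.0251, 0.0912]
tool_rot: [-3.141, -0.001, 2.823]
force: [10.9, -6.0, -41.7]
grip_width: 0.0302
```

The force has stepped up to about 42 N, so it is at the stop. I'll ease off slightly so it stays lightly loaded there.

Request:
move_arm:
  moves: "0 0 0.3 0; 0 0 0.5 0; 0 0 0.5 0; 0 0 0.5 0; 0 0 0.5 0; 0 0 0.5 0; 0 0 0.5 0; 0 0 0.5 0; 0 0 0.5 0; 0 0 0.5 0"

```text
clock: 32.93
position: [0.4607, -0.0251, 0.091]
tool_rot: [-3.141, -0.001, 2.823]
force: [8.7, -5.4, -30.2]
grip_width: 0.0303
```

```bash
python3 d.py; python3 - <<'E'
from m import *
S,T,PS,P=grab();P=PS
K=near(P,(.461,-.024),.014,.1,.165);print(len(K),np.percentile(K[:,2],[50,80,90,98]))
for c in((.6713,-.0286),(.596,-.0085),(.651,-.104),(.5757,-.0834)):
    Q=near(P,c,.03,.19,.21);print("cork",c,Q.mean(0),len(Q))
Q=near(P,(.6235,-.056),.125,.117,.129);print("rim",cv2.minAreaRect((Q[:,:2]*1000).astype(np.float32)))
save(S,"f.png",s=1.25)
E
```

```text
at [ 0.4607 -0.0251  0.091 ] [-3.141e+00 -1.000e-03  2.823e+00] F [  8.7  -5.4 -30.2] w 0.0303 t 32.93 q [-0.14  0.44  0.08  2.12 -0.06  0.58  1.24]
92 [0.1472 0.1489 0.15   0.1518]
cork (0.6713, -0.0286) [ 0.6733 -0.032   0.1963] 62
cork (0.596, -0.0085) [ 0.5982 -0.0088  0.1954] 55
cork (0.651, -0.104) [ 0.6503 -0.1068  0.1955] 66
cork (0.5757, -0.0834) [ 0.5756 -0.0813  0.1957] 56
rim ((623.3148803710938, -56.61296844482422), (166.16998291015625, 170.7787322998047), 74.62127685546875)
```

View pics/f.png

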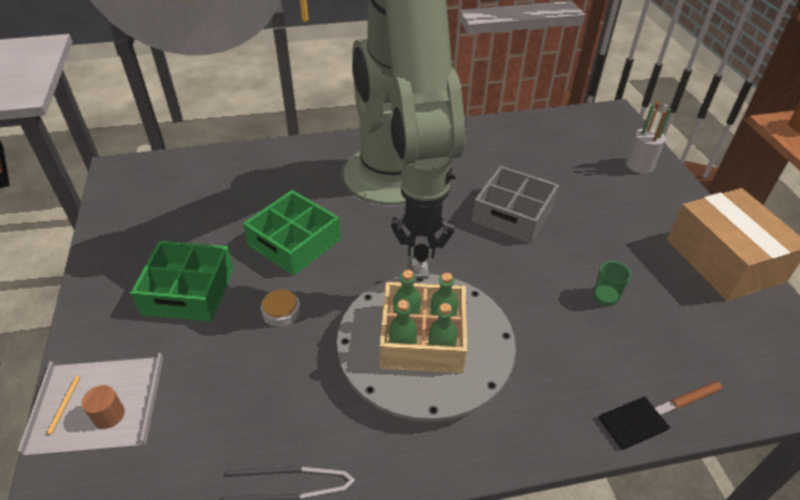

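Final view: all four bottles are upright in the plywood crate (425,325), the gripper is holding the raised knob at (421,255), and the tin (281,306) and tumbler (611,283) are where they started. The grip is steady, so I'm handing in.

```bash
python3 -c "
from workcell import bot
print(bot.job_done())"; python3 d.py
```

```text
the job is handed in; nothing more can be done
None
the job is handed in; nothing more can be done
```

The job is handed in, at about 33 s on the clock. Both loose bottles are standing in the two empty cells of the plywood crate, and the gripper is still holding the plunger knob up at its stop.

- **Bottles:** I lowered each one slowly until it touched the cell floor (up to about 10 N), then let go. The last check found all four corks at the same height, about 0.196 m, and the crate had not moved. The wax tin and the tumbler were where they started in the last picture.
- **Plunger:** It rose about 16 mm, and the pull then jumped from 14 N to 42 N, which marks the stop. I eased off to about 30 N against the stop, gripping at 80 N with the fingers 30 mm apart. The camera put the knob top at 0.150–0.152 m, up from about 0.134–0.136 m.

**What went wrong or disagreed:**
- **First try at the knob:** the fingers shut on top of it, pressing about 34 N. The camera showed the real fingertips are about 28 mm higher than the reported tool position. I went lower and the second grip was good.
- **Bottle grip:** because of the same offset, the bottles were held near the lip rather than mid-neck. They did not slip noticeably.
- **Force at the stop:** the pull was briefly 42 N, above the 40 N limit for pressing with the arm or gripper body. It was the fingers pulling on the knob, so I don't think it breaks that rule.

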